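Sort out the full tip boxes by feel

ROBOT

A 6-joint arm with a two-finger parallel gripper is mounted at the origin on a cart in front of the work surface, level with it; the furniture and walls round the work are solid. World frame = base frame: x ahead of the robot, y to its left, z up, the work surface at z = 0. Lengths are in m, angles in rad, forces in N, time in s.
With the tool pointing down it reaches from about 0.25 to 0.775 m from the base axis. Payload 4 kg.
Tool frame: the origin (TCP) lies at the very end of the fingers, on their centre line; the grasp point (between the pads) lies 19 mm behind it (robot.grip_point_offset is the distance from the TCP to the grasp point, in m); z points along the fingers, x is the direction in which the jaws open and shut, and the axes are right-handed (so a half turn about z gives the same grasp; the last joint's range is limited). The gripper opens to 94 mm and grips with 3 to 60 N. Pads are 16 mm wide; open, the fingers measure 119 mm over their backs; the gripper's body (75 mm by 177 mm) begins 78 mm behind the grasp point.
Start: joints at [1.164, 0.087, 1.371, -0, 1.684, -0.103], TCP at [0.165, 0.525, 0.206] pointing down, gripper open.
Joint ranges: [-3.1, 3.1], [-0.76, 2.03], [0.27, 2.55], [-1.08, 4.22], [0.17, 2.65], [-2.57, 2.57]. Speed limits (rad/s): [2.79, 2.79, 3.14, 3.14, 3.14, 3.14].

INTERFACE

Orientations are given as [roll, pitch, yaw] about the fixed x, y, z axes, in that order (R = Rz(yaw) Ry(pitch) Rx(roll)).
In Python, from bench import robot gives the robot as it stands.
- The arm moves only by the shell command python3 -m inch 'ROWS'. ROWS is text: rows parted by semicolons, each of 5 numbers parted by spaces: the shift along the tool's x, y, z in cm, then the turn about the tool's z in rad, then the closure, from 0 (fully open) to 1 (shut). In form: tx ty tz spin claw; .... A call has 1 to 20 rows; each row is the pose to reach, as a shift and turn from the pose measured when the call began, along the tool's axes at that moment; what a row does not reach only later rows make up. A row lasts 1/12 s, in which the tool goes at most 41.7 mm and 7.16 degrees, less where a joint would pass 70% of its speed; a pose out of reach is approached as far as the arm can. A call with a gripper value outside its range is refused whole. The fingers move at their own pace and stop on an object; the grip force is fixed at half the most. Time passes only in rows, so rows that repeat a pose let the fingers close. It gives the time, the measured TCP pose, the force and the opening at its end, in the units of the state.
- robot.get_obs(): the state, without advancing time (a new reading comes with each control period).
- robot.snapshot(name): name is "side" or "top"; returns (picture, depth): 400x640x3 uint8, blue, green, red; 400x640 float32, m along the optical axis (not along the pixel's ray), 0 where there is no reading.
- robot.camera_info(name): a dict with "K" (3x3 intrinsics, pixels), "dist" ([k1, k2, p1, p2, k3] as OpenCV has them; the pictures are not rectified), "extrinsics" (4x4, takes a point from world to camera coordinates). Camera axes: x right, y down, z forward; pixel columns grow to the right and rows downward; lengths in m; the calibration is good to about 2 mm. A picture is of the moment at which its call begins. camera_info takes no time and is no camera call.
- robot.close_job(): hands the job in, once; it reports no verdict.
The state is a dict: "time": time; "joint_positions": joint angles; "qvel": joint speeds; "joint_torque": joint torques, N m; "tool_pos": TCP position; "ee_rot": TCP orientation; "wrist_force": force on the tool from outside, world axes, zero at the start; "wrist_torque": the same for the moment, N m; "width": finger opening in m.
Only numpy, scipy, OpenCV 4.12 (cv2) and the standard library are available. Lean on these libraries where they do the work, as an engineer would, in place of code of your own. Each camera call takes 0.05 s, during which the arm holds its last target.

TASK

The three closed tip boxes look alike, but one or two of them are full and the rest are empty. Going from the left box to the right one, lift the handle end of each box a finger's breadth by its swivelling handle, with its other end staying on the bench, and hold it there a moment to feel the weight; set it back down if it is empty. Put every full box down gently, flat and upright, in the tray with handles, side by side if there are two, and leave every empty box standing where it was. Leave the beaker, the bottles, the timer and the tube where they are.

Things in the scene. Friction and masses are not known exactly. Their poses are not given: they have to be found in the camera images.
- box_left: left (left is +y) of three identical closed opaque tip boxes: 67 wide (x; thin clasp on -x side), 118 long (y), 52 high; lift handle on top at one end; origin at centre of underside, z up; at the start y is within 0.4 rad of world y. Full (0.6 to 0.9 kg in all) or empty (0.16 kg); one or two of three are full. Contents lie at the middle: the handle bears half the weight, if lifted in an arc about the far end, not pulled sideways.
- left_handle (a point): middle of the bar of the lift handle of box_left: steel bail on the lid at its +y end; bar 10 thick, 36 long between the bail's legs, along box x, its middle 46 from box centre, 78 above the box's underside, 21 clear above the lid; swivels freely +-0.7 rad about x on a hinge 23 below the bar, a weak spring keeps it upright
- left_end_a (a point): middle of the bottom edge of box_left at its +y end, 59 mm from the box origin; z = 0 while that end is on the bench
- left_end_b (a point): middle of the bottom edge of box_left at its -y end, 59 mm from the box origin; z = 0 while that end is on the bench
- box_middle: middle (left is +y) of three identical closed opaque tip boxes: 67 wide (x; thin clasp on -x side), 118 long (y), 52 high; lift handle on top at one end; origin at centre of underside, z up; at the start y is within 0.4 rad of world y. Full (0.6 to 0.9 kg in all) or empty (0.16 kg); one or two of three are full. Contents lie at the middle: the handle bears half the weight, if lifted in an arc about the far end, not pulled sideways.
- middle_handle (a point): middle of the bar of the lift handle of box_middle: steel bail on the lid at its -y end; bar 10 thick, 36 long between the bail's legs, along box x, its middle 46 from box centre, 78 above the box's underside, 21 clear above the lid; swivels freely +-0.7 rad about x on a hinge 23 below the bar, a weak spring keeps it upright
- middle_end_a (a point): middle of the bottom edge of box_middle at its +y end, 59 mm from the box origin; z = 0 while that end is on the bench
- middle_end_b (a point): middle of the bottom edge of box_middle at its -y end, 59 mm from the box origin; z = 0 while that end is on the bench
- box_right: right (left is +y) of three identical closed opaque tip boxes: 67 wide (x; thin clasp on -x side), 118 long (y), 52 high; lift handle on top at one end; origin at centre of underside, z up; at the start y is within 0.4 rad of world y. Full (0.6 to 0.9 kg in all) or empty (0.16 kg); one or two of three are full. Contents lie at the middle: the handle bears half the weight, if lifted in an arc about the far end, not pulled sideways.
- right_handle (a point): middle of the bar of the lift handle of box_right: steel bail on the lid at its +y end; bar 10 thick, 36 long between the bail's legs, along box x, its middle 46 from box centre, 78 above the box's underside, 21 clear above the lid; swivels freely +-0.7 rad about x on a hinge 23 below the bar, a weak spring keeps it upright
- right_end_a (a point): middle of the bottom edge of box_right at its +y end, 59 mm from the box origin; z = 0 while that end is on the bench
- right_end_b (a point): middle of the bottom edge of box_right at its -y end, 59 mm from the box origin; z = 0 while that end is on the bench
- handle_tray: aluminium tray with a steel loop handle standing out 30 level at each y end, fixed on a grey stand of its size; inside 142 (x) x 252 (y), floor 53 above the bench, walls 3 thick, rim top 68 above the bench; origin on the bench under its centre, z up. Left or right behind the boxes, differently each time. Two boxes fit side by side, long axis along the tray's x, centres near y = +62 and -62.
- plain_tray: aluminium tray without handles, not to be used, fixed on a grey stand of its size; inside 142 (x) x 252 (y), floor 53 above the bench, walls 3 thick, rim top 68 above the bench; origin on the bench under its centre, z up. Left or right behind the boxes, differently each time. Two boxes fit side by side, long axis along the tray's x, centres near y = +62 and -62.
- beaker: Bystander, loose: empty clear glass beaker, 54 diameter, 70 tall; stands close beside the far end of box_left from its handle; origin at the centre of its underside. To be left where it is.
- bottle_small: Bystander, loose: white round bottle with blue screw cap, 40 diameter, 75 tall; stands close beside the far end of box_right from its handle; origin at the centre of its underside. To be left where it is.
- timer: Bystander, loose: white timer standing on edge, 20 x 62 x 62 (its own x, y, z); close beside the far end of box_middle from its handle; origin at the centre of its underside. To be left where it is.
- tube: Bystander, loose: standing tube with a purple cap, 35 diameter, 104 tall; between box_left and box_middle; origin at the centre of its underside. To be left where it is.
- bottle_wash: Bystander, loose: white round bottle with white cap, 54 diameter, 115 tall; to the right of box_right; origin at the centre of its underside. To be left where it is.

How it is judged:
On the way, in this order (a step that is already met when the one before it is completed fails the run):
1. the handle end of the left box is lifted 7 to 45 mm while its other end stays on the bench (within 5 mm), for 0.2 s (height (world z) of left_end_b below 0.005 m and height (world z) of left_end_a between 0.007 and 0.045 m), for 0.2 s.
2. the handle end of the middle box is lifted 7 to 45 mm while its other end stays on the bench (within 5 mm), for 0.2 s (height (world z) of middle_end_a below 0.005 m and height (world z) of middle_end_b between 0.007 and 0.045 m), for 0.2 s.
3. the handle end of the right box is lifted 7 to 45 mm while its other end stays on the bench (within 5 mm), for 0.2 s (height (world z) of right_end_b below 0.005 m and height (world z) of right_end_a between 0.007 and 0.045 m), for 0.2 s.
At the end, for the whole second after the job is handed in: Every full box lies on the floor of the tray with handles, wholly inside the rim; every empty box stands on the bench within 60 mm of where it started; all upright within 0.06 rad, at rest and released (((x of box_left in the frame of handle_tray between -0.06 and 0.06 m and y of box_left in the frame of handle_tray between -0.1 and 0.1 m and z of box_left in the frame of handle_tray below 0.059 m and angle between box_left's own z axis and vertical below 0.06 rad and contact force between box_left and handle_tray above 3.5 N) or (height (world z) of box_left below 0.006 m and angle between box_left's own z axis and vertical below 0.06 rad and distance of box_left from where it was at the start of the episode below 0.06 m and contact force between box_left and anything else below 2.6 N)) and linear speed of each of box_left, box_middle, box_right below 0.02 m/s and contact force between each of box_left, box_middle, box_right and the fingers below 0.01 N and ((x of box_middle in the frame of handle_tray between -0.06 and 0.06 m and y of box_middle in the frame of handle_tray between -0.1 and 0.1 m and z of box_middle in the frame of handle_tray below 0.059 m and angle between box_middle's own z axis and vertical below 0.06 rad and contact force between box_middle and handle_tray above 3.5 N) or (height (world z) of box_middle below 0.006 m and angle between box_middle's own z axis and vertical below 0.06 rad and distance of box_middle from where it was at the start of the episode below 0.06 m and contact force between box_middle and anything else below 2.6 N)) and ((x of box_right in the frame of handle_tray between -0.06 and 0.06 m and y of box_right in the frame of handle_tray between -0.1 and 0.1 m and z of box_right in the frame of handle_tray below 0.059 m and angle between box_right's own z axis and vertical below 0.06 rad and contact force between box_right and handle_tray above 3.5 N) or (height (world z) of box_right below 0.006 m and angle between box_right's own z axis and vertical below 0.06 rad and distance of box_right from where it was at the start of the episode below 0.06 m and contact force between box_right and anything else below 2.6 N))); the robot touches nothing.
It fails at once if a bystander (beaker, bottle, timer, tube) is moved more than 30 mm or knocked over (distance of any of beaker, bottle_small, timer, tube, bottle_wash from where it was at the start of the episode above 0.03 m or angle between any of beaker, bottle_small, timer, tube, bottle_wash's own z axis and vertical above 0.6 rad).
It fails at once if a box is dropped or slammed into the tray with handles (over 0.5 m/s within 22 mm of its floor) ((linear speed of box_left above 0.5 m/s and x of box_left in the frame of handle_tray between -0.06 and 0.06 m and y of box_left in the frame of handle_tray between -0.1 and 0.1 m and z of box_left in the frame of handle_tray below 0.075 m) or (linear speed of box_middle above 0.5 m/s and x of box_middle in the frame of handle_tray between -0.06 and 0.06 m and y of box_middle in the frame of handle_tray between -0.1 and 0.1 m and z of box_middle in the frame of handle_tray below 0.075 m) or (linear speed of box_right above 0.5 m/s and x of box_right in the frame of handle_tray between -0.06 and 0.06 m and y of box_right in the frame of handle_tray between -0.1 and 0.1 m and z of box_right in the frame of handle_tray below 0.075 m)).
It also fails if it takes over 72 s, if anything falls off the work surface, if the arm or the gripper's body presses on something with over 40 N, if the wrist force passes 120 N, or if a joint passes its speed limit or range.

## Working session

There is one attempt and no reset: what is moved stays moved. The work goes in short steps, Python scripts to look and compute and a shell command to move; the robot and the scene stay as the last step left them, time stands still between calls to the robot, and variables do not carry over. Pictures are saved under pics/ and viewed, and the job is handed in when it is done.

```bash
ls; mkdir -p pics
python3 - <<'E'
from bench import robot
import cv2,numpy as np
o=robot.get_obs();print(o)
for n in("side","top"):
    p,d=robot.snapshot(n);cv2.imwrite(f"pics/{n}0.png",p);np.save(f"{n}0.npy",d)
    c=robot.camera_info(n);print(n,c)
E
```

```text
pics
{'time': 0.0, 'joint_positions': array([ 1.16392561e+00,  8.79660700e-02,  1.37221070e+00, -2.50692546e-05,
        1.68358877e+00, -1.03103272e-01]), 'qvel': array([ 7.69463533e-05,  4.95469211e-04, -1.85556741e-04,  7.08376860e-04,
        2.24172216e-03, -1.53914143e-03]), 'joint_torque': array([-4.46331596e-04, -3.40200126e+01, -3.02416384e+01,  7.17980554e-02,
        3.36147076e-02, -2.33344517e-04]), 'tool_pos': array([0.16431728, 0.52432311, 0.20432022]), 'ee_rot': array([-3.14139380e+00,  2.16391376e-03,  1.26702630e+00]), 'wrist_force': array([-0.23135717,  0.98834159, -0.05573738]), 'wrist_torque': array([ 0.05323466, -0.01000906, -0.01903244]), 'width': 0.09389067524577645}
side {'K': array([[361.92158773,   0.        , 320.1853079 ],
       [  0.        , 361.92158773, 196.88264487],
       [  0.        ,   0.        ,   1.        ]]), 'dist': array([0.02922298, 0.        , 0.        , 0.        , 0.        ]), 'extrinsics': array([[-0.99003925, -0.13991409,  0.01569489,  0.50278185],
       [-0.07073718,  0.39793523, -0.91468235,  0.11688503],
       [ 0.1217314 , -0.90668164, -0.40386862,  0.85597326],
       [ 0.        ,  0.        ,  0.        ,  1.        ]])}
top {'K': array([[440.68240842,   0.        , 319.37638037],
       [  0.        , 440.68240842, 200.39027692],
       [  0.        ,   0.        ,   1.        ]]), 'dist': array([-0.06012977,  0.        ,  0.        ,  0.        ,  0.        ]), 'extrinsics': array([[-0.02956371, -0.99953507, -0.00745834, -0.01243952],
       [-0.99315127,  0.03021704, -0.11286045,  0.51551987],
       [ 0.11303334,  0.00407068, -0.99358286,  1.40118062],
       [ 0.        ,  0.        ,  0.        ,  1.        ]])}
```

View pics/top0.png

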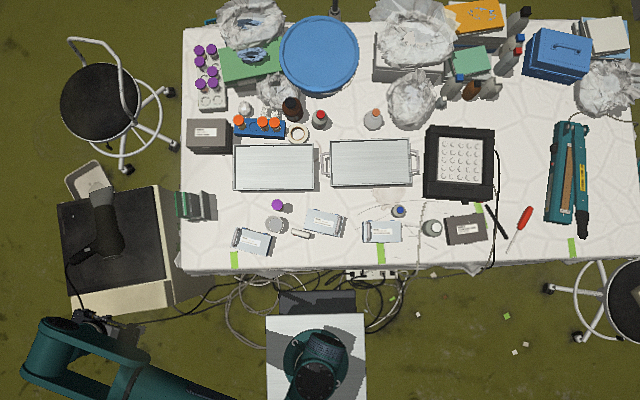

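View pics/side0.png

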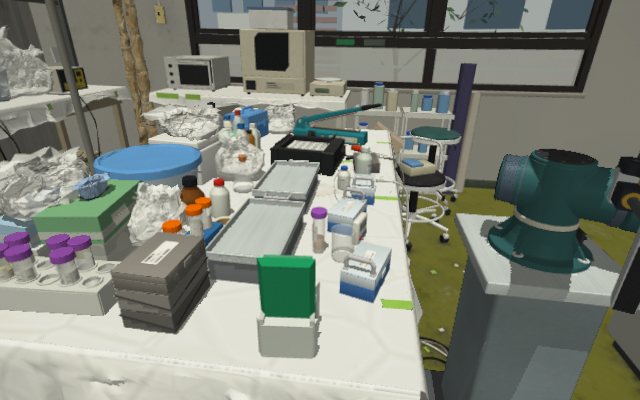

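The top view shows the handled tray at about (370,162) with loops on both ends, and the plain tray at (275,167). The boxes are near (252,241), (325,221) and (382,232). I'll zoom in on the boxes.

Run:
```python
import cv2
p=cv2.imread("pics/top0.png")
cv2.imwrite("pics/topz.png",cv2.resize(p[185:275,220:420],None,fx=4,fy=4,interpolation=cv2.INTER_CUBIC))
cv2.imwrite("pics/topt.png",cv2.resize(p[125:200,220:420],None,fx=4,fy=4,interpolation=cv2.INTER_CUBIC))
p=cv2.imread("pics/side0.png")
cv2.imwrite("pics/sidez.png",cv2.resize(p[150:310,290:410],None,fx=3.6,fy=3.6,interpolation=cv2.INTER_CUBIC))
```

```text
(no output)
```

View pics/topz.png

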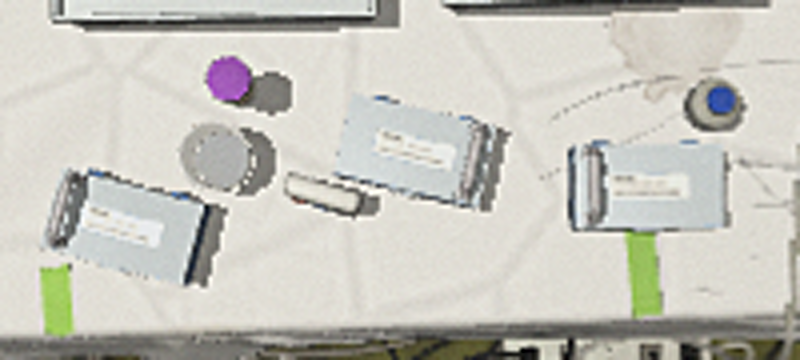

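View pics/sidez.png

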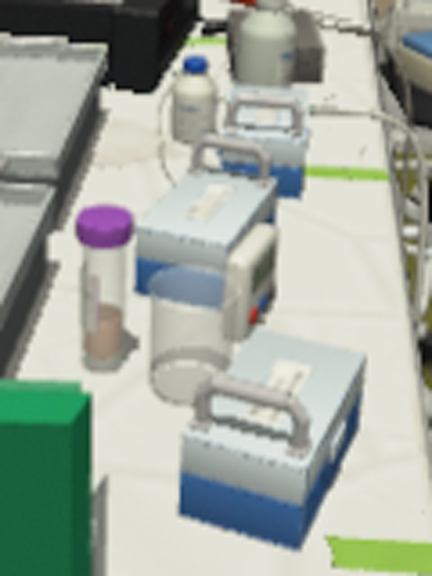

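View pics/topt.png

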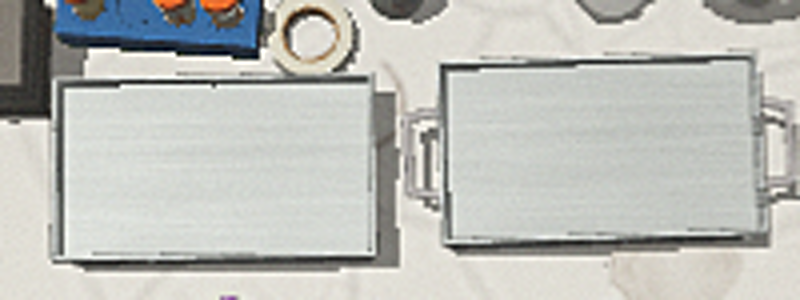

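The zoomed top view shows lids with handles at the left end of the left box (65,210), the right end of the middle box (475,163) and the left end of the right box (592,186). The handled tray is at right. Next I use depth to find the lids, bars and tray.

```bash
cat > h.py <<'E'
import cv2,numpy as np
from bench import robot
def cloud(n,d):
    c=robot.camera_info(n);K,D,E=c["K"],c["dist"],c["extrinsics"]
    v,u=np.mgrid[0:400,0:640]
    uv=np.stack([u,v],-1).reshape(-1,1,2).astype(np.float32)
    r=cv2.undistortPoints(uv,K,D).reshape(400,640,2)
    P=np.dstack([r*d[...,None],d])
    W=(P-E[:3,3])@E[:3,:3]
    W[d<=0]=np.nan
    return W
def plane(n,uv,z):
    c=robot.camera_info(n);K,D,E=c["K"],c["dist"],c["extrinsics"]
    r=cv2.undistortPoints(np.array(uv,np.float32).reshape(-1,1,2),K,D).reshape(-1,2)
    R=E[:3,:3];o=-R.T@E[:3,3];w=np.c_[r,np.ones(len(r))]@R
    z=np.broadcast_to(z,len(r))
    return o+w*((z-o[2])/w[:,2])[:,None]
E
python3 - <<'E'
from h import *
W=cloud("top",np.load("top0.npy"))
z=W[...,2]
print("bench",np.nanmedian(z[250:260,340:360]))
def rect(m,zn):
    n,l,s,c=cv2.connectedComponentsWithStats(m.astype(np.uint8))
    for i in range(1,n):
        if s[i,4]<30: continue
        P=W[l==i]; 
        r=cv2.minAreaRect((P[:,:2]*1000).astype(np.float32))
        print(zn,"px",c[i].round(),"n",s[i,4],"z",np.median(P[:,2]).round(4),"mean",P.mean(0).round(4),"rect",np.round(r[0],1),np.round(r[1],1),round(r[2],1))
roi=np.zeros((400,640),bool);roi[195:265,225:412]=1
rect(roi&(z>.044)&(z<.06),"lid")
rect(roi&(z>.066)&(z<.12),"high")
rect(roi&(z>.02)&(z<.12),"all")
roi=np.zeros((400,640),bool);roi[130:200,225:425]=1
rect(roi&(z>.045)&(z<.058),"floor")
rect(roi&(z>.059)&(z<.075),"rim")
E
```

```text
bench -0.00023296849731585515
lid px [398. 211.] n 73 z 0.0529 mean [ 0.4712 -0.2775  0.0525] rect [ 472.3 -279.5] [35.5 35.6] 84.4
lid px [322. 222.] n 708 z 0.0513 mean [ 0.4435 -0.0353  0.0514] rect [443.  -38.5] [117.8  66.3] 74.9
lid px [383. 231.] n 712 z 0.0511 mean [ 0.4085 -0.2271  0.0511] rect [ 408.9 -223. ] [117.8  63.9] 88.2
lid px [252. 242.] n 702 z 0.0519 mean [0.3872 0.1903 0.0519] rect [389.  195.3] [118.6  66.2] 73.5
high px [277. 204.] n 104 z 0.1029 mean [0.4978 0.1026 0.1027] rect [498.  102.6] [31.5 33.7] 88.8
high px [400. 210.] n 40 z 0.0722 mean [ 0.4729 -0.2802  0.0729] rect [ 472.1 -280.2] [19.6 18.9] 89.9
high px [338. 225.] n 56 z 0.0806 mean [ 0.4308 -0.0829  0.0798] rect [431.1 -83.2] [ 9.6 57.9] 76.3
high px [368. 231.] n 60 z 0.08 mean [ 0.4093 -0.177   0.0797] rect [ 409.3 -177.7] [ 9.8 56.3] 88.0
high px [235. 237.] n 58 z 0.0796 mean [0.403  0.2393 0.0795] rect [403.1 239.9] [10.2 58.8] 72.6
all px [277. 205.] n 114 z 0.1026 mean [0.4971 0.102  0.0974] rect [498.  102.6] [31.5 33.7] 88.8
all px [398. 211.] n 137 z 0.0543 mean [ 0.4713 -0.2766  0.0
[... 356 characters left out ...]
251. 241.] n 814 z 0.052 mean [0.3888 0.1936 0.0531] rect [389.5 195.6] [119.8  73. ] 73.8
all px [300. 233.] n 118 z 0.0602 mean [0.409  0.0348 0.058 ] rect [409.1  35.8] [61.1 19.9] 72.2
floor px [370. 162.] n 3261 z 0.0519 mean [ 0.6336 -0.1942  0.0519] rect [ 634.2 -194.3] [142.7 253.1] 0.2
floor px [273. 166.] n 3248 z 0.0521 mean [0.6271 0.1187 0.0521] rect [627.2 118.7] [252.7 141.5] 88.9
rim px [228. 140.] n 31 z 0.0651 mean [0.7153 0.2617 0.0654] rect [716.1 261.2] [ 9.1 62.8] 81.8
rim px [371. 161.] n 513 z 0.0651 mean [ 0.6319 -0.1959  0.0652] rect [ 631.7 -193.6] [315.2 149.9] 89.9
rim px [275. 164.] n 357 z 0.0664 mean [0.632  0.1096 0.0664] rect [625.4 117.2] [258.4 150.7] 89.1
```

Depth gives clean boxes, bars and tray. Next, a helper that works out the tool-frame shifts.

```bash
cat >> h.py <<'E'
from scipy.spatial.transform import Rotation as Ro
def to(x,y,z,yaw):
    o=robot.get_obs();R=Ro.from_euler('xyz',o["ee_rot"])
    d=R.inv().apply(np.array([x,y,z])-o["tool_pos"])*100
    q=-(yaw-o["ee_rot"][2]);q=(q+np.pi)%(2*np.pi)-np.pi
    print("t %.2f"%o["time"],"pos",o["tool_pos"].round(4),"rot",o["ee_rot"].round(3),"w %.4f"%o["width"],"q6 %.2f"%o["joint_positions"][5],"F",o["wrist_force"].round(2))
    print("SHIFT",d.round(2),"spin %.3f"%q,"alt",round(q-np.sign(q)*np.pi,3))
E
python3 -c "
from h import *
to(.4025,.2395,.14,1.283)"
```

```text
t 0.10 pos [0.1643 0.5244 0.2044] rot [-3.141e+00  2.000e-03  1.267e+00] w 0.0937 q6 -0.10 F [-0.48  0.18 -1.23]
SHIFT [-20.04  31.25   6.48] spin -0.016 alt 3.126
```

```bash
python3 -m inch '-6.7 10.4 0 -0.016 0.5; -13.4 20.8 2 -0.016 0.5; -20.04 31.25 6.48 -0.016 0.5; -20.04 31.25 6.48 -0.016 0.5; -20.04 31.25 6.48 -0.016 0.5; -20.04 31.25 6.48 -0.016 0.5; -20.04 31.25 6.48 -0.016 0.5; -20.04 31.25 6.48 -0.016 0.5; -20.04 31.25 6.48 -0.016 0.5; -20.04 31.25 6.48 -0.016 0.5; -20.04 31.25 6.48 -0.016 0.5; -20.04 31.25 6.48 -0.016 0.5; -20.04 31.25 6.48 -0.016 0.5; -20.04 31.25 6.48 -0.016 0.5; -20.04 31.25 6.48 -0.016 0.5; -20.04 31.25 6.48 -0.016 0.5'
python3 - <<'E'
from h import *
p,d=robot.snapshot("side");cv2.imwrite("pics/side1.png",cv2.resize(p[130:330,250:450],None,fx=3,fy=3))
p,d=robot.snapshot("top");cv2.imwrite("pics/top1.png",cv2.resize(p[185:275,220:420],None,fx=4,fy=4))
to(.4025,.2395,.060,1.283)
E
```

```text
time: 1.43
tool_pos: [0.402, 0.2406, 0.1403]
ee_rot: [3.141, 0.001, 1.285]
wrist_force: [-0.3, 0.2, 0.6]
width: 0.0469
t 1.53 pos [0.4022 0.2402 0.1402] rot [3.142e+00 2.000e-03 1.285e+00] w 0.0469 q6 -0.87 F [-1.    0.48  0.02]
SHIFT [-0.05  0.05  8.02] spin 0.002 alt -3.14
```

View pics/side1.png

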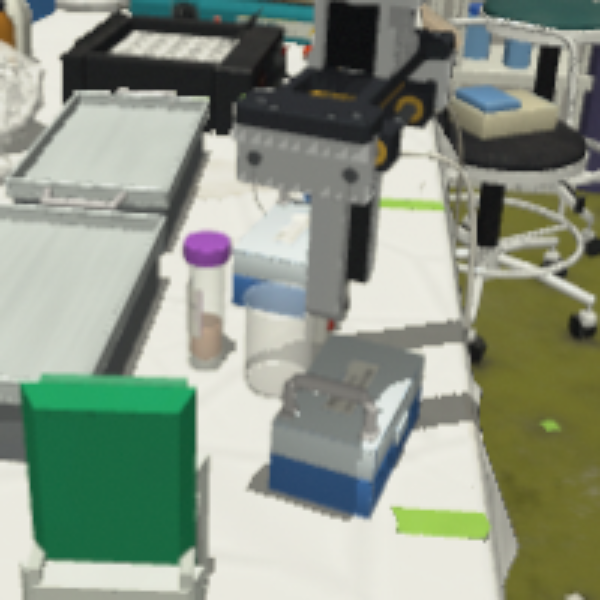

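The side view shows the fingers at (335,270) directly above the bar (335,395), with nothing in the way. I go down and grip. Lift arc from here: 8 mm toward -y (tool -x) and 13 mm up.

```bash
python3 -m inch '-0.05 0.05 2 0 0.5; -0.05 0.05 4 0 0.5; -0.05 0.05 6 0 0.5; -0.05 0.05 7.5 0 0.5; -0.05 0.05 8 0 0.5; -0.05 0.05 8 0 0.5; -0.05 0.05 8 0 0.5; -0.05 0.05 8 0 0.5'
python3 -m inch '0 0 0 0 1; 0 0 0 0 1; 0 0 0 0 1; 0 0 0 0 1; 0 0 0 0 1; 0 0 0 0 1; 0 0 0 0 1; 0 0 0 0 1'
python3 -c "
from h import *
to(.4025,.2395,.060,1.283)"
```

```text
time: 2.2
tool_pos: [0.4034, 0.24, 0.0616]
ee_rot: [3.14, 0.0, 1.285]
wrist_force: [-0.1, -0.6, 0.4]
width: 0.0473
time: 2.87
tool_pos: [0.4034, 0.2399, 0.0616]
ee_rot: [3.14, 0.0, 1.285]
wrist_force: [0.2, 0.3, 0.3]
width: 0.0089
t 2.87 pos [0.4034 0.2399 0.0616] rot [3.14  0.    1.285] w 0.0089 q6 -0.87 F [0.17 0.32 0.35]
SHIFT [-0.07 -0.08  0.16] spin 0.002 alt -3.14
```

```bash
python3 -m inch '-0.08 0 -0.16 0 1; -0.16 0 -0.33 0 1; -0.26 0 -0.5 0 1; -0.36 0 -0.66 0 1; -0.48 0 -0.84 0 1; -0.6 0 -1 0 1; -0.7 0 -1.16 0 1; -0.8 0 -1.31 0 1; -0.8 0 -1.31 0 1; -0.8 0 -1.31 0 1; -0.8 0 -1.31 0 1; -0.8 0 -1.31 0 1; -0.8 0 -1.31 0 1; -0.8 0 -1.31 0 1'
python3 - <<'E'
from h import *
p,d=robot.snapshot("side");cv2.imwrite("pics/side2.png",cv2.resize(p[200:310,310:430],None,fx=5,fy=5))
F=[]
for i in range(6): robot.snapshot("top");F.append(robot.get_obs()["wrist_force"])
print(np.round(F,2),np.mean(F,0))
to(.4025,.2395,.060,1.283)
E
```

```text
time: 4.03
tool_pos: [0.4012, 0.2324, 0.0747]
ee_rot: [3.14, -0.0, 1.285]
wrist_force: [-0.2, 0.3, -1.6]
width: 0.0086
[[ 0.17 -0.35 -0.95]
 [ 0.61 -0.18 -0.33]
 [-0.44  0.45 -0.08]
 [ 0.74  0.88 -1.01]
 [-0.7   0.81 -0.85]
 [ 0.66 -0.04 -0.57]] [ 0.17201287  0.2616624  -0.63474938]
t 4.38 pos [0.4012 0.2323 0.0747] rot [ 3.14  -0.     1.285] w 0.0093 q6 -0.88 F [ 0.66 -0.04 -0.57]
SHIFT [ 0.73 -0.08  1.47] spin 0.002 alt -3.14
```

View pics/side2.png

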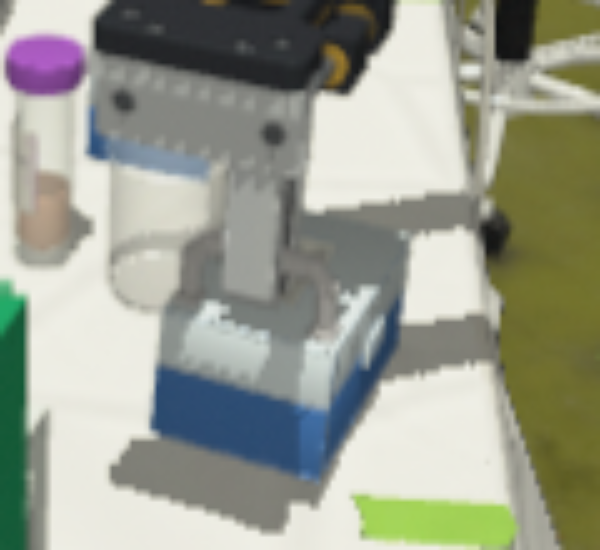

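The side view shows the left box tilted, with its handle end (240,455) above its shadow and the far end down. The wrist z force averages about -0.7 N, matching 0.8 N for an empty box (a full one would give 3 N or more). I set it back down.

```bash
python3 -m inch '0.1 0 0.15 0 1; 0.2 0 0.31 0 1; 0.3 0 0.47 0 1; 0.42 0 0.65 0 1; 0.53 0 0.81 0 1; 0.63 0 0.98 0 1; 0.7 0 1.15 0 1; 0.76 0 1.3 0 1; 0.76 0 1.32 0 1; 0.76 0 1.32 0 1; 0.76 0 1.32 0 1; 0.76 0 1.32 0 0.5; 0.76 0 1.32 0 0.5; 0.76 0 1.32 0 0.5; 0.76 0 1.32 0 0.5; 0.76 0 1.32 0 0.5; 0.76 0 1.32 0 0.5'
python3 -c "
from h import *
to(.431,-.083,.060,1.309)
to(.431,-.083,.15,1.309)"
```

```text
time: 5.8
tool_pos: [0.4033, 0.2396, 0.0615]
ee_rot: [3.14, 0.0, 1.285]
wrist_force: [0.7, -0.3, 0.6]
width: 0.0449
t 5.80 pos [0.4033 0.2396 0.0615] rot [3.14  0.    1.285] w 0.0449 q6 -0.87 F [ 0.68 -0.3   0.55]
SHIFT [-30.16  11.76   0.18] spin -0.024 alt 3.117
t 5.80 pos [0.4033 0.2396 0.0615] rot [3.14  0.    1.285] w 0.0449 q6 -0.87 F [ 0.68 -0.3   0.55]
SHIFT [-30.16  11.78  -8.82] spin -0.024 alt 3.117
```

```bash
python3 -m inch '0 0 -4 0 0.5; 0 0 -8 0 0.5; 0 0 -9.5 0 0.5; -4 1.5 -9.5 -0.024 0.5; -8 3 -9.5 -0.024 0.5; -30.16 11.78 -9.5 -0.024 0.5; -30.16 11.78 -9.5 -0.024 0.5; -30.16 11.78 -9.5 -0.024 0.5; -30.16 11.78 -9.5 -0.024 0.5; -30.16 11.78 -9.5 -0.024 0.5; -30.16 11.78 -9.5 -0.024 0.5; -30.16 11.78 -9.5 -0.024 0.5; -30.16 11.78 -9 -0.024 0.5; -30.16 11.78 -8 -0.024 0.5; -30.16 11.78 -8 -0.024 0.5; -30.16 11.78 -8 -0.024 0.5'
python3 - <<'E'
from h import *
p,d=robot.snapshot("side");cv2.imwrite("pics/side3.png",cv2.resize(p[130:310,290:430],None,fx=3.3,fy=3.3))
to(.431,-.083,.060,1.309)
E
```

```text
time: 7.13
tool_pos: [0.4302, -0.0813, 0.1405]
ee_rot: [-3.141, -0.0, 1.311]
wrist_force: [0.8, 0.1, -0.9]
width: 0.0469
t 7.18 pos [ 0.4306 -0.0815  0.1411] rot [ 3.141 -0.     1.311] w 0.0471 q6 -1.63 F [-0.3   0.41  0.3 ]
SHIFT [-0.13  0.07  8.11] spin 0.002 alt -3.14
```

View pics/side3.png

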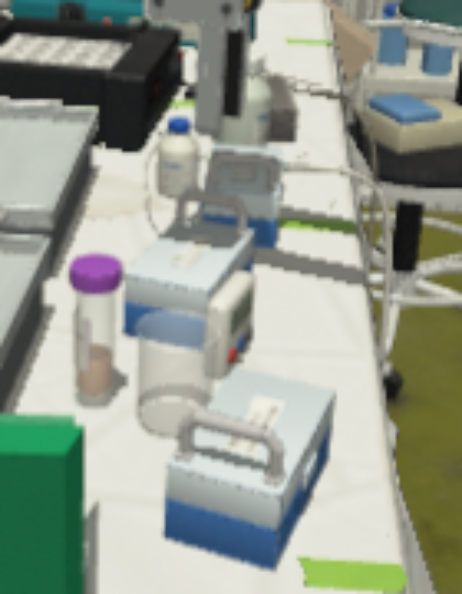

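The left box is flat again with its handle upright at (230,440). The tool is above the middle handle at (215,205). Go down and grip; the far end is +y this time, so the arc goes along +x of the tool.

```bash
python3 -m inch '-0.13 0.05 2 0 0.5; -0.13 0.05 4 0 0.5; -0.13 0.05 6 0 0.5; -0.13 0.05 7.5 0 0.5; -0.13 0.05 8 0 0.5; -0.13 0.05 8 0 0.5; -0.13 0.05 8 0 0.5; -0.13 0.05 8 0 0.5; -0.13 0.05 8 0 1; -0.13 0.05 8 0 1; -0.13 0.05 8 0 1; -0.13 0.05 8 0 1; -0.13 0.05 8 0 1; -0.13 0.05 8 0 1; -0.13 0.05 8 0 1; -0.13 0.05 8 0 1; -0.13 0.05 8 0 1'
python3 -c "
from h import *
to(.431,-.083,.060,1.309)"
```

```text
time: 8.6
tool_pos: [0.4309, -0.0829, 0.0612]
ee_rot: [3.141, -0.0, 1.311]
wrist_force: [0.1, -1.1, 0.9]
width: 0.0088
t 8.60 pos [ 0.4309 -0.0829  0.0612] rot [ 3.141 -0.     1.311] w 0.0088 q6 -1.63 F [ 0.07 -1.07  0.91]
SHIFT [-0.    0.02  0.12] spin 0.002 alt -3.14
```

```bash
python3 -m inch '0.08 0 -0.16 0 1; 0.16 0 -0.33 0 1; 0.26 0 -0.5 0 1; 0.36 0 -0.66 0 1; 0.48 0 -0.84 0 1; 0.6 0 -1 0 1; 0.7 0 -1.16 0 1; 0.8 0 -1.31 0 1; 0.8 0 -1.31 0 1; 0.8 0 -1.31 0 1; 0.8 0 -1.31 0 1; 0.8 0 -1.31 0 1; 0.8 0 -1.31 0 1; 0.8 0 -1.31 0 1'
python3 - <<'E'
from h import *
p,d=robot.snapshot("side");cv2.imwrite("pics/side4.png",cv2.resize(p[150:260,310:430],None,fx=5,fy=5))
F=[]
for i in range(6): robot.snapshot("top");F.append(robot.get_obs()["wrist_force"])
print(np.round(F,2),np.mean(F,0))
to(.431,-.083,.060,1.309)
E
```

```text
time: 9.77
tool_pos: [0.4328, -0.0751, 0.0741]
ee_rot: [3.141, -0.0, 1.311]
wrist_force: [0.2, -0.5, -5.8]
width: 0.0089
[[-0.26  0.74 -4.51]
 [ 0.14 -0.36 -5.18]
 [-0.81 -1.09 -5.1 ]
 [-0.15  0.   -4.15]
 [-0.44  0.32 -4.96]
 [ 0.69  0.25 -5.56]] [-0.13793316 -0.02368943 -4.91065829]
t 10.12 pos [ 0.4329 -0.0751  0.0742] rot [ 3.141 -0.     1.311] w 0.0091 q6 -1.61 F [ 0.69  0.25 -5.56]
SHIFT [-0.81  0.02  1.42] spin 0.002 alt -3.14
```

View pics/side4.png

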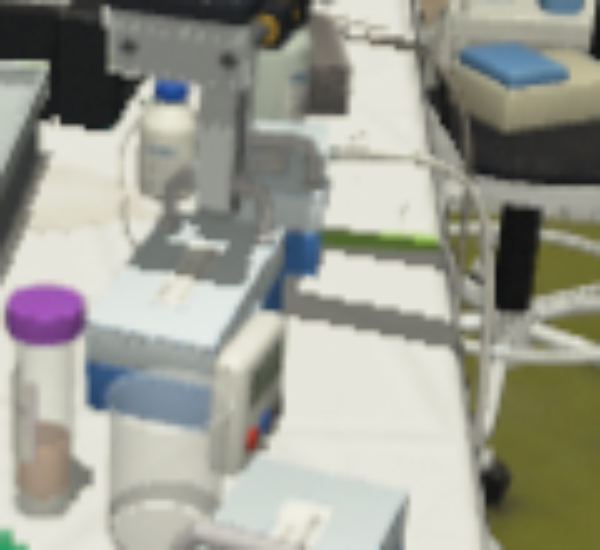

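The middle box is held with its far end down and shows about -4.9 N, so it is full. I set it down and go on to the right box.

```bash
python3 -m inch '-0.1 0 0.15 0 1; -0.2 0 0.31 0 1; -0.3 0 0.47 0 1; -0.42 0 0.65 0 1; -0.53 0 0.81 0 1; -0.63 0 0.98 0 1; -0.72 0 1.15 0 1; -0.8 0 1.28 0 1; -0.8 0 1.3 0 1; -0.8 0 1.3 0 1; -0.8 0 1.3 0 1; -0.8 0 1.3 0 0.5; -0.8 0 1.3 0 0.5; -0.8 0 1.3 0 0.5; -0.8 0 1.3 0 0.5; -0.8 0 1.3 0 0.5; -0.8 0 1.3 0 0.5'
python3 -c "
from h import *
to(.4095,-.1775,.14,1.539)"
```

```text
time: 11.53
tool_pos: [0.4311, -0.0829, 0.0615]
ee_rot: [3.14, -0.0, 1.311]
wrist_force: [0.1, -0.5, -0.6]
width: 0.0451
t 11.53 pos [ 0.4311 -0.0829  0.0615] rot [ 3.14  -0.     1.311] w 0.0451 q6 -1.63 F [ 0.14 -0.51 -0.59]
SHIFT [-9.69  0.35 -7.85] spin -0.228 alt 2.914
```

```bash
python3 -m inch '0 0 -3 0 0.5; 0 0 -6 0 0.5; 0 0 -7.85 0 0.5; -4 0.15 -7.85 -0.1 0.5; -8 0.3 -7.85 -0.2 0.5; -9.7 0.35 -7.85 -0.228 0.5; -9.7 0.35 -7.85 -0.228 0.5; -9.7 0.35 -7.85 -0.228 0.5; -9.7 0.35 -7.85 -0.228 0.5'
python3 - <<'E'
from h import *
p,d=robot.snapshot("side");cv2.imwrite("pics/side5.png",cv2.resize(p[130:260,310:430],None,fx=4.5,fy=4.5))
to(.4095,-.1775,.0605,1.539)
E
```

```text
time: 12.28
tool_pos: [0.4095, -0.1769, 0.1399]
ee_rot: [3.14, -0.001, 1.538]
wrist_force: [-0.7, 0.3, 0.6]
width: 0.0465
t 12.33 pos [ 0.4096 -0.1767  0.1399] rot [ 3.140e+00 -1.000e-03  1.539e+00] w 0.0471 q6 -2.07 F [-0.15  0.3  -0.32]
SHIFT [-0.09 -0.02  7.94] spin 0.000 alt -3.141
```

View pics/side5.png

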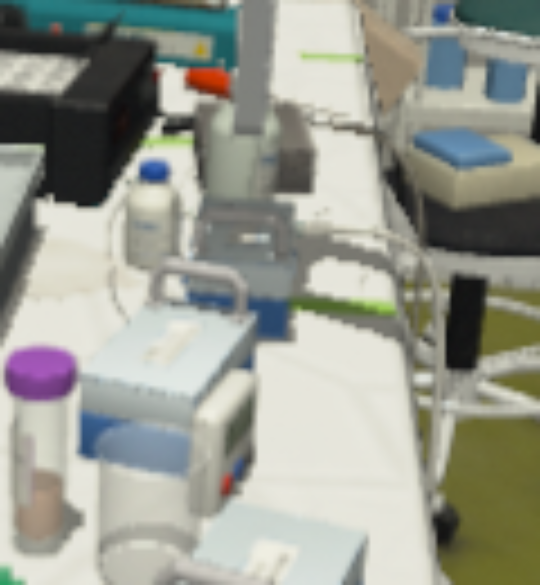

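The middle box is flat again. The fingers at (255,120) are above the right handle (245,225).

```bash
python3 -m inch '-0.09 0 2 0 0.5; -0.09 0 4 0 0.5; -0.09 0 6 0 0.5; -0.09 0 7.5 0 0.5; -0.09 0 7.9 0 0.5; -0.09 0 7.9 0 0.5; -0.09 0 7.9 0 0.5; -0.09 0 7.9 0 0.5; -0.09 0 7.9 0 1; -0.09 0 7.9 0 1; -0.09 0 7.9 0 1; -0.09 0 7.9 0 1; -0.09 0 7.9 0 1; -0.09 0 7.9 0 1; -0.09 0 7.9 0 1; -0.09 0 7.9 0 1; -0.09 0 7.9 0 1'
python3 -m inch '-0.08 0 -0.16 0 1; -0.16 0 -0.33 0 1; -0.26 0 -0.5 0 1; -0.36 0 -0.66 0 1; -0.48 0 -0.84 0 1; -0.6 0 -1 0 1; -0.7 0 -1.16 0 1; -0.8 0 -1.31 0 1; -0.8 0 -1.31 0 1; -0.8 0 -1.31 0 1; -0.8 0 -1.31 0 1; -0.8 0 -1.31 0 1; -0.8 0 -1.31 0 1; -0.8 0 -1.31 0 1'
python3 - <<'E'
from h import *
p,d=robot.snapshot("side");cv2.imwrite("pics/side6.png",cv2.resize(p[150:240,310:430],None,fx=5,fy=5))
F=[]
for i in range(6): robot.snapshot("top");F.append(robot.get_obs()["wrist_force"])
print(np.round(F,2),np.mean(F,0))
to(.4095,-.1775,.0605,1.539)
E
```

```text
time: 13.75
tool_pos: [0.4097, -0.1776, 0.061]
ee_rot: [3.14, -0.001, 1.539]
wrist_force: [0.8, -0.4, 1.0]
width: 0.0093
time: 14.92
tool_pos: [0.4094, -0.1855, 0.074]
ee_rot: [3.14, -0.001, 1.54]
wrist_force: [-0.4, 0.1, -4.7]
width: 0.0088
[[ 0.83  0.04 -4.82]
 [ 0.89  0.86 -4.92]
 [ 0.18  0.32 -5.11]
 [ 0.29 -0.71 -3.99]
 [-0.64 -0.67 -4.54]
 [-0.2   0.22 -4.03]] [ 0.22494082  0.00979951 -4.56863746]
t 15.27 pos [ 0.4094 -0.1856  0.074 ] rot [ 3.140e+00 -1.000e-03  1.539e+00] w 0.0090 q6 -2.09 F [-0.2   0.22 -4.03]
SHIFT [ 0.81 -0.02  1.35] spin 0.000 alt -3.141
```

View pics/side6.png

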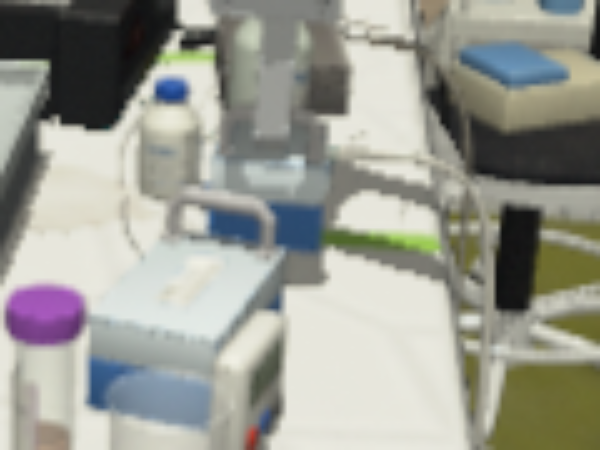

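The right box, held with its far end down, shows about -4.6 N, so it is full as well. I set it down, then measure around it for a body grasp.

```bash
python3 -m inch '0.1 0 0.15 0 1; 0.2 0 0.31 0 1; 0.3 0 0.47 0 1; 0.42 0 0.65 0 1; 0.53 0 0.81 0 1; 0.63 0 0.98 0 1; 0.72 0 1.15 0 1; 0.8 0 1.28 0 1; 0.8 0 1.3 0 1; 0.8 0 1.3 0 1; 0.8 0 1.3 0 1; 0.8 0 1.3 0 0.5; 0.8 0 1.3 0 0.5; 0.8 0 1.3 0 0.5; 0.8 0 1.3 0 0.5; 0.8 0 1.3 0 0.5; 0.8 0 1.3 0 0.5'
python3 - <<'E'
from h import *
W=cloud("top",np.load("top0.npy"))
for a,b in(((420,200),(445,240)),((420,120),(500,205)),((325,100),(425,135))):
    P=W[a[1]:b[1],a[0]:b[0]].reshape(-1,3);P=P[P[:,2]>.09];
    if len(P): print(a,P.min(0).round(3),P.max(0).round(3))
to(.409,-.223,.17,-.031)
E
```

```text
time: 16.68
tool_pos: [0.4099, -0.1777, 0.0614]
ee_rot: [3.14, -0.0, 1.539]
wrist_force: [0.1, 0.0, -1.4]
width: 0.0447
(420, 200) [ 0.396 -0.392  0.09 ] [ 0.43  -0.365  0.121]
(420, 120) [ 0.499 -0.588  0.09 ] [ 0.735 -0.368  0.123]
(325, 100) [ 0.759 -0.371  0.09 ] [ 0.824 -0.2    0.124]
t 16.68 pos [ 0.4099 -0.1777  0.0614] rot [ 3.14  -0.     1.539] w 0.0447 q6 -2.08 F [ 0.07  0.02 -1.4 ]
SHIFT [ -4.52   0.07 -10.86] spin 1.570 alt -1.571
```

```bash
python3 -m inch '0 0 -3 0 0.5; 0 0 -6 0 0.5; -1 0 -9 0.1 0; -4.5 0.07 -10.9 0.22 0; -4.5 0.07 -10.9 0.34 0; -4.5 0.07 -10.9 0.46 0; -4.5 0.07 -10.9 0.58 0; -4.5 0.07 -10.9 0.7 0; -4.5 0.07 -10.9 0.82 0; -4.5 0.07 -10.9 0.94 0; -4.5 0.07 -10.9 1.06 0; -4.5 0.07 -10.9 1.18 0; -4.5 0.07 -10.9 1.3 0; -4.5 0.07 -10.9 1.42 0; -4.5 0.07 -10.9 1.54 0; -4.5 0.07 -10.9 1.57 0; -4.5 0.07 -10.9 1.57 0; -4.5 0.07 -10.9 1.57 0'
python3 - <<'E'
from h import *
p,d=robot.snapshot("side");cv2.imwrite("pics/side7.png",cv2.resize(p[110:240,290:430],None,fx=4.5,fy=4.5))
p,d=robot.snapshot("top");cv2.imwrite("pics/top7.png",cv2.resize(p[185:275,220:420],None,fx=4,fy=4))
to(.409,-.223,.012,-.031)
E
```

```text
time: 18.18
tool_pos: [0.409, -0.2228, 0.1704]
ee_rot: [-3.141, -0.002, -0.03]
wrist_force: [0.3, -0.0, 0.0]
width: 0.0938
t 18.28 pos [ 0.409  -0.2228  0.1704] rot [-3.141e+00 -2.000e-03 -3.000e-02] w 0.0936 q6 -0.59 F [-0.6   0.35  0.34]
SHIFT [-0.03  0.03 15.84] spin 0.001 alt -3.14
```

View pics/side7.png

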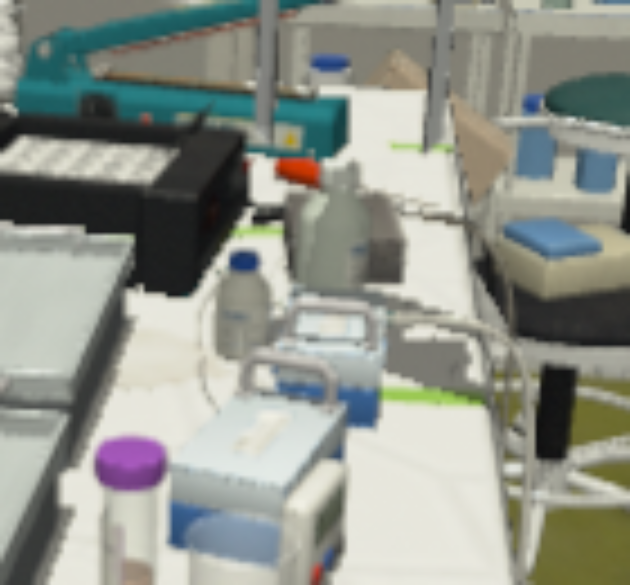

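View pics/top7.png

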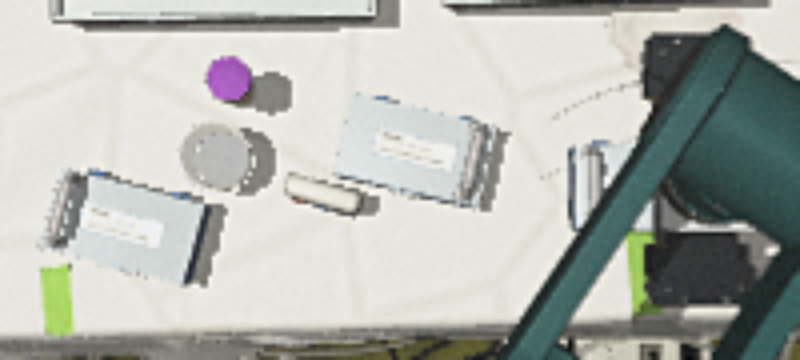

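The side view shows the fingers straddling the right box. The top view shows that box's bar still at (592,186) and the other boxes unmoved. I lower and grip the box body.

```bash
python3 -m inch '0 0 3 0 0; 0 0 6 0 0; 0 0 9 0 0; 0 0 11 0 0; 0 0 13 0 0; 0 0 14.5 0 0; 0 0 15.3 0 0; 0 0 15.7 0 0; 0 0 15.7 0 0; 0 0 15.7 0 0; 0 0 15.7 0 1; 0 0 15.7 0 1; 0 0 15.7 0 1; 0 0 15.7 0 1; 0 0 15.7 0 1; 0 0 15.7 0 1; 0 0 15.7 0 1'
python3 -c "
from h import *
to(.409,-.223,.20,-.031)"
```

```text
time: 19.7
tool_pos: [0.4094, -0.2229, 0.0139]
ee_rot: [3.141, -0.002, -0.03]
wrist_force: [-0.6, -0.2, 2.5]
width: 0.0659
t 19.70 pos [ 0.4094 -0.2229  0.0139] rot [ 3.141e+00 -2.000e-03 -3.000e-02] w 0.0659 q6 -0.59 F [-0.65 -0.22  2.46]
SHIFT [-0.000e+00  1.000e-02 -1.861e+01] spin 0.001 alt -3.14
```

```bash
python3 -m inch '0 0 -0.5 0 1; 0 0 -1 0 1; 0 0 -2 0 1; 0 0 -3.5 0 1; 0 0 -5 0 1; 0 0 -7 0 1; 0 0 -9 0 1; 0 0 -11 0 1; 0 0 -13 0 1; 0 0 -14.5 0 1; 0 0 -15.5 0 1; 0 0 -15.5 0 1; 0 0 -15.5 0 1'
python3 - <<'E'
from h import *
p,d=robot.snapshot("side");cv2.imwrite("pics/side8.png",cv2.resize(p[110:240,290:430],None,fx=4.5,fy=4.5))
to(.634,-.256,.17,-1.571)
E
```

```text
time: 20.78
tool_pos: [0.4089, -0.2228, 0.1686]
ee_rot: [3.142, -0.002, -0.03]
wrist_force: [-0.4, 0.2, -7.8]
width: 0.0659
t 20.83 pos [ 0.4084 -0.2224  0.1676] rot [-3.14 -0.   -0.03] w 0.0661 q6 -0.59 F [ 0.57  1.26 -7.7 ]
SHIFT [22.65  2.69 -0.24] spin 1.541 alt -1.6
```

View pics/side8.png

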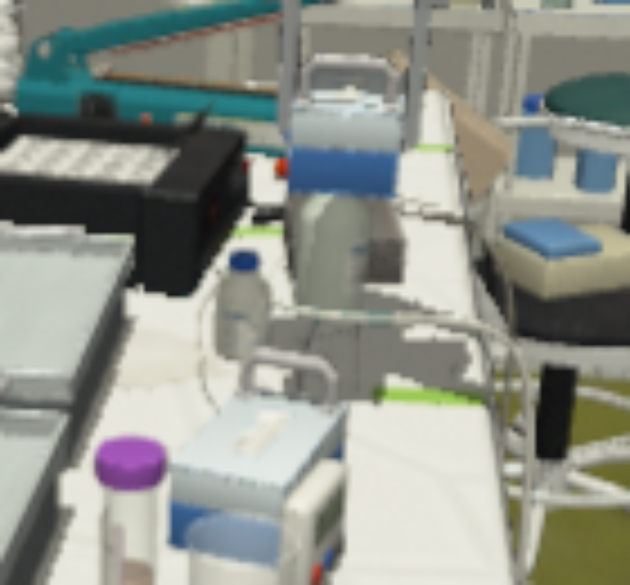

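The right box hangs level in the jaws (345,150) and weighs about 0.79 kg. I carry it over the tray while turning it.

```bash
python3 -m inch '1 0.1 -0.2 0.1 1; 2.5 0.3 -0.2 0.2 1; 4 0.5 -0.2 0.3 1; 5.5 0.7 -0.2 0.4 1; 7 0.9 -0.2 0.5 1; 8.5 1 -0.2 0.6 1; 10 1.2 -0.2 0.7 1; 11.5 1.4 -0.2 0.8 1; 13 1.6 -0.2 0.9 1; 14.5 1.8 -0.2 1.0 1; 16 2 -0.2 1.1 1; 17.5 2.2 -0.2 1.2 1; 19 2.3 -0.2 1.3 1; 20.5 2.5 -0.2 1.4 1; 22 2.6 -0.2 1.5 1; 22.65 2.69 -0.2 1.54 1; 22.65 2.69 -0.2 1.54 1; 22.65 2.69 -0.2 1.54 1; 22.65 2.69 -0.2 1.54 1'
python3 - <<'E'
from h import *
p,d=robot.snapshot("side");cv2.imwrite("pics/side9.png",cv2.resize(p[100:240,230:430],None,fx=4,fy=4))
to(.634,-.256,.067,-1.571)
E
```

```text
time: 22.42
tool_pos: [0.6329, -0.2557, 0.1678]
ee_rot: [3.138, 0.003, -1.569]
wrist_force: [0.0, -0.1, -7.0]
width: 0.0663
t 22.47 pos [ 0.6331 -0.2558  0.1685] rot [ 3.140e+00  2.000e-03 -1.569e+00] w 0.0662 q6 1.10 F [-0.78 -0.1  -7.71]
SHIFT [ 0.04 -0.11 10.15] spin 0.002 alt -3.14
```

View pics/side9.png

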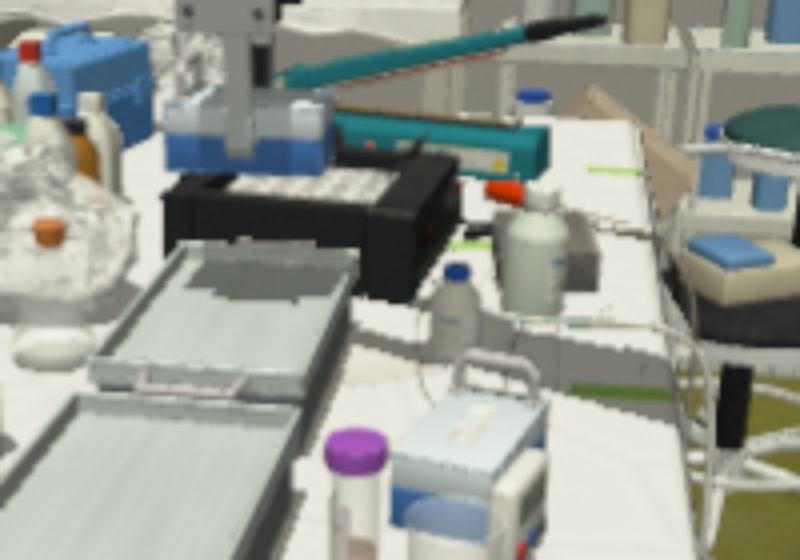

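The box is level and its shadow (265,275) falls inside the tray. I lower it slowly.

```bash
python3 -m inch '0.05 -0.1 1.5 0 1; 0.05 -0.1 3 0 1; 0.05 -0.1 4.5 0 1; 0.05 -0.1 6 0 1; 0.05 -0.1 7.2 0 1; 0.05 -0.1 8.2 0 1; 0.05 -0.1 8.9 0 1; 0.05 -0.1 9.3 0 1; 0.05 -0.1 9.6 0 1; 0.05 -0.1 9.8 0 1; 0.05 -0.1 9.95 0 1; 0.05 -0.1 10.05 0 1; 0.05 -0.1 10.1 0 1; 0.05 -0.1 10.1 0 1; 0.05 -0.1 10.1 0 1'
python3 -c "
from h import *
to(.634,-.256,.067,-1.571)"
```

```text
time: 23.72
tool_pos: [0.634, -0.2561, 0.0678]
ee_rot: [3.14, 0.002, -1.569]
wrist_force: [-0.6, 0.4, -7.4]
width: 0.0667
t 23.72 pos [ 0.634  -0.2561  0.0678] rot [ 3.140e+00  2.000e-03 -1.569e+00] w 0.0667 q6 1.10 F [-0.58  0.36 -7.4 ]
SHIFT [-0.01 -0.    0.08] spin 0.002 alt -3.14
```

```bash
python3 -m inch '0 0 0.05 0 1; 0 0 0.1 0 1; 0 0 0.1 0 1; 0 0 0.1 0 1'; python3 -m inch '0 0 0.03 0 1; 0 0 0.06 0 1; 0 0 0.06 0 1; 0 0 0.06 0 1'
```

```text
time: 24.05
tool_pos: [0.6342, -0.2563, 0.0671]
ee_rot: [3.141, 0.002, -1.569]
wrist_force: [0.4, 0.9, -6.9]
width: 0.0661
time: 24.38
tool_pos: [0.6342, -0.2562, 0.0671]
ee_rot: [3.141, 0.001, -1.569]
wrist_force: [-2.4, 1.9, -4.7]
width: 0.0661
```

The tray is taking the weight. I open part way, stay clear of the wall, and rise.

```bash
python3 -m inch '0 0 0 0 0.14; 0 0 0 0 0.14; 0 0 0 0 0.14; 0 0 0 0 0.14; 0 0 0 0 0.14; 0 0 -1 0 0.14; 0 0 -3 0 0.14; 0 0 -6 0 0.14; 0 0 -9 0 0.14; 0 0 -12 0 0.14; 0 0 -13 0 0.14; 0 0 -13 0 0.14'
python3 - <<'E'
from h import *
p,d=robot.snapshot("side");cv2.imwrite("pics/side10.png",cv2.resize(p[100:240,230:430],None,fx=4,fy=4))
to(.443,-.0385,.2,-.262)
E
```

```text
time: 25.38
tool_pos: [0.6361, -0.2573, 0.2026]
ee_rot: [-3.134, -0.003, -1.569]
wrist_force: [0.1, 0.3, 0.7]
width: 0.0808
t 25.43 pos [ 0.635  -0.2568  0.1991] rot [-3.139 -0.    -1.569] w 0.0809 q6 1.10 F [-0.56  0.06 -1.61]
SHIFT [-21.86  19.17  -0.16] spin -1.307 alt 1.835
```

View pics/side10.png

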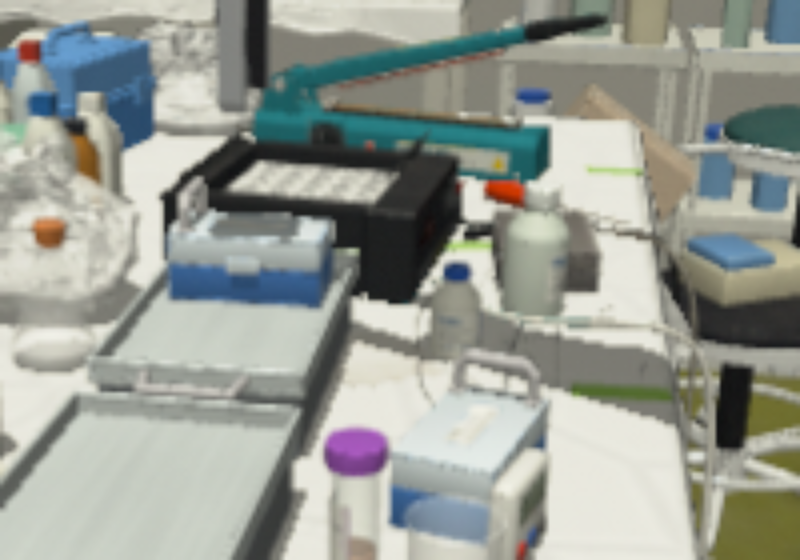

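The right box sits flat in the tray at (250,260). Before gripping the middle box I measure it again.

Run:
```python
from h import *
p,d=robot.snapshot("top");W=cloud("top",d);z=W[...,2]
roi=np.zeros((400,640),bool);roi[195:265,225:412]=1
n,l,s,c=cv2.connectedComponentsWithStats((roi&(z>.044)&(z<.06)).astype(np.uint8))
for i in range(1,n):
    if s[i,4]>200:print(c[i].round(),s[i,4],cv2.minAreaRect((W[l==i][:,:2]*1000).astype(np.float32)))
cv2.imwrite("pics/top10.png",cv2.resize(p[125:275,220:420],None,fx=4,fy=4))
to(.443,-.0385,.2,-.262)
```

```text
[322. 222.] 711 ((443.0075378417969, -38.56280517578125), (117.91252899169922, 66.37764739990234), 74.84638214111328)
[252. 242.] 699 ((389.14642333984375, 195.72390747070312), (119.4145278930664, 66.2436752319336), 73.4701156616211)
t 25.48 pos [ 0.6341 -0.2563  0.1963] rot [ 3.140e+00  2.000e-03 -1.569e+00] w 0.0808 q6 1.10 F [-0.32  0.25 -1.14]
SHIFT [-21.82  19.07  -0.31] spin -1.307 alt 1.835
```

View pics/top10.png

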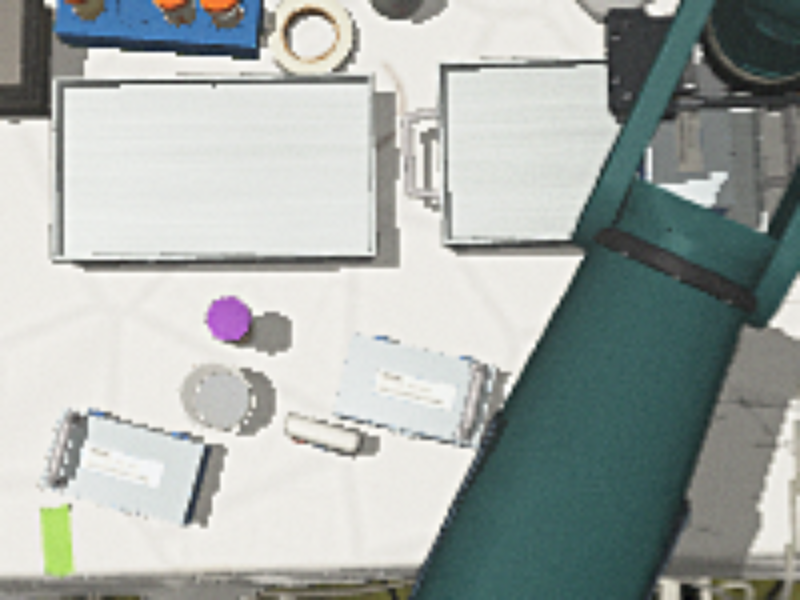

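The left and middle boxes are where they were, at (120,465) and (410,390). I move over the middle box.

```bash
python3 -m inch '-1.5 1.3 0 -0.1 0; -3.5 3 0 -0.2 0; -5.5 4.8 0 -0.3 0; -7.5 6.5 0 -0.4 0; -9.5 8.3 0 -0.5 0; -11.5 10 0 -0.6 0; -13.5 11.8 0 -0.7 0; -15.5 13.5 0 -0.8 0; -17.5 15.3 0 -0.9 0; -19 16.6 0 -1 0; -20.3 17.7 0 -1.1 0; -21.2 18.5 0 -1.2 0; -21.82 19.07 0 -1.307 0; -21.82 19.07 2 -1.307 0; -21.82 19.07 4 -1.307 0; -21.82 19.07 4 -1.307 0; -21.82 19.07 4 -1.307 0; -21.82 19.07 4 -1.307 0'
python3 - <<'E'
from h import *
p,d=robot.snapshot("side");cv2.imwrite("pics/side11.png",cv2.resize(p[100:300,270:430],None,fx=3,fy=3))
to(.443,-.0385,.0135,-.262)
E
```

```text
time: 26.98
tool_pos: [0.4426, -0.0384, 0.1562]
ee_rot: [-3.14, 0.004, -0.262]
wrist_force: [-0.0, -0.1, 0.6]
width: 0.0939
t 27.03 pos [ 0.4431 -0.0385  0.1571] rot [-3.14e+00  2.00e-03 -2.62e-01] w 0.0940 q6 0.05 F [-0.28  0.    0.27]
SHIFT [ 0.02  0.02 14.36] spin -0.000 alt 3.141
```

View pics/side11.png

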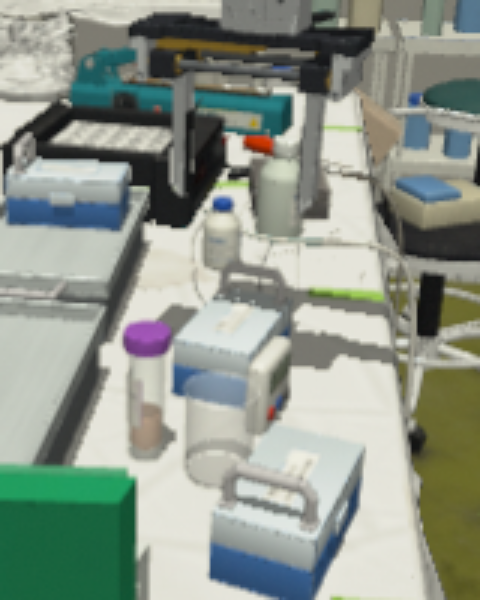

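The fingers at (180,150) and (315,170) straddle the middle box, clear of the timer (270,380). Down and grip.

```bash
python3 -m inch '0 0 3 0 0; 0 0 6 0 0; 0 0 8.5 0 0; 0 0 10.5 0 0; 0 0 12.2 0 0; 0 0 13.4 0 0; 0 0 14.1 0 0; 0 0 14.35 0 0; 0 0 14.35 0 0; 0 0 14.35 0 0; 0 0 14.35 0 1; 0 0 14.35 0 1; 0 0 14.35 0 1; 0 0 14.35 0 1; 0 0 14.35 0 1; 0 0 14.35 0 1; 0 0 14.35 0 1'
python3 -m inch '0 0 -0.5 0 1; 0 0 -1 0 1; 0 0 -2 0 1; 0 0 -3.5 0 1; 0 0 -5 0 1; 0 0 -7 0 1; 0 0 -9 0 1; 0 0 -11 0 1; 0 0 -13 0 1; 0 0 -14.5 0 1; 0 0 -15.5 0 1; 0 0 -15.5 0 1; 0 0 -15.5 0 1'
python3 - <<'E'
from h import *
p,d=robot.snapshot("side");cv2.imwrite("pics/side12.png",cv2.resize(p[100:300,270:430],None,fx=3,fy=3))
to(.634,-.132,.17,-1.571)
E
```

```text
time: 28.45
tool_pos: [0.4434, -0.0384, 0.014]
ee_rot: [-3.14, 0.001, -0.262]
wrist_force: [0.6, -0.4, 0.8]
width: 0.0664
time: 29.53
tool_pos: [0.4432, -0.0385, 0.1687]
ee_rot: [-3.14, 0.001, -0.262]
wrist_force: [0.5, -0.1, -8.2]
width: 0.0661
t 29.58 pos [ 0.4426 -0.0384  0.1677] rot [-3.14e+00  3.00e-03 -2.62e-01] w 0.0660 q6 0.05 F [-0.4   0.12 -9.34]
SHIFT [20.91  4.08 -0.31] spin 1.309 alt -1.833
```

View pics/side12.png

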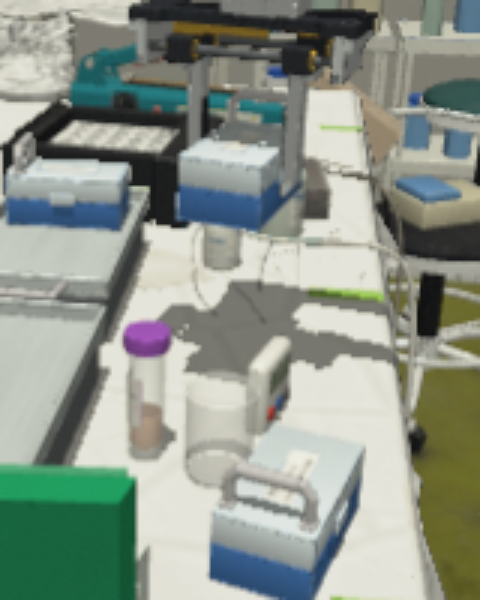

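The middle box is held level (230,180) and the bystanders are untouched. I carry it to the other slot.

```bash
python3 -m inch '1 0.2 -0.2 0.1 1; 2.5 0.5 -0.2 0.2 1; 4 0.8 -0.2 0.3 1; 5.5 1.1 -0.2 0.4 1; 7 1.4 -0.2 0.5 1; 9 1.8 -0.2 0.6 1; 11 2.1 -0.2 0.7 1; 13 2.5 -0.2 0.8 1; 15 2.9 -0.2 0.9 1; 17 3.3 -0.2 1.0 1; 18.7 3.6 -0.2 1.1 1; 20 3.9 -0.2 1.2 1; 20.8 4.08 -0.2 1.28 1; 20.91 4.08 -0.2 1.308 1; 20.91 4.08 -0.2 1.308 1; 20.91 4.08 -0.2 1.308 1; 20.91 4.08 -0.2 1.308 1'
python3 - <<'E'
from h import *
p,d=robot.snapshot("side");cv2.imwrite("pics/side13.png",cv2.resize(p[100:240,230:430],None,fx=4,fy=4))
to(.634,-.132,.0675,-1.571)
E
```

```text
time: 31.0
tool_pos: [0.6332, -0.1317, 0.1673]
ee_rot: [3.136, 0.003, -1.569]
wrist_force: [0.5, 0.4, -8.1]
width: 0.0668
t 31.05 pos [ 0.6334 -0.1317  0.1679] rot [ 3.137e+00  3.000e-03 -1.569e+00] w 0.0661 q6 1.28 F [-0.18 -0.09 -9.18]
SHIFT [ 0.06 -0.11 10.04] spin 0.002 alt -3.14
```

View pics/side13.png

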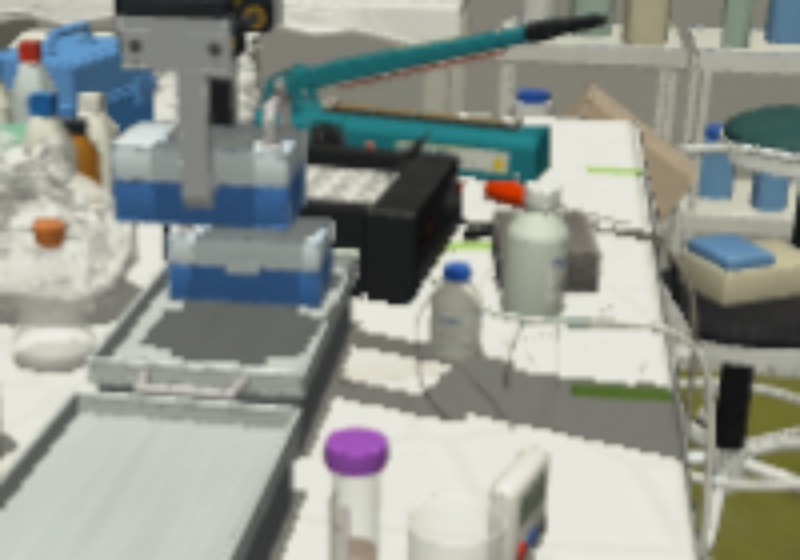

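The shadow (225,330) fills the near half of the tray, clear of the first box. I lower it.

```bash
python3 -m inch '0.05 -0.1 1.5 0 1; 0.05 -0.1 3 0 1; 0.05 -0.1 4.5 0 1; 0.05 -0.1 6 0 1; 0.05 -0.1 7.2 0 1; 0.05 -0.1 8.2 0 1; 0.05 -0.1 8.9 0 1; 0.05 -0.1 9.3 0 1; 0.05 -0.1 9.6 0 1; 0.05 -0.1 9.8 0 1; 0.05 -0.1 9.95 0 1; 0.05 -0.1 10.05 0 1; 0.05 -0.1 10.1 0 1; 0.05 -0.1 10.1 0 1; 0.05 -0.1 10.1 0 1'
python3 -m inch '0 0 0.05 0 1; 0 0 0.05 0 1; 0 0 0.05 0 1'
```

```text
time: 32.3
tool_pos: [0.6341, -0.132, 0.0674]
ee_rot: [3.138, 0.002, -1.569]
wrist_force: [0.7, 0.2, -7.6]
width: 0.0663
time: 32.55
tool_pos: [0.6343, -0.1321, 0.0673]
ee_rot: [3.138, 0.002, -1.569]
wrist_force: [-0.3, -0.1, -7.1]
width: 0.0663
```

```bash
python3 -m inch '0 0 0.05 0 1; 0 0 0.1 0 1; 0 0 0.1 0 1; 0 0 0.1 0 1'
```

```text
time: 32.88
tool_pos: [0.6344, -0.1321, 0.0672]
ee_rot: [3.139, 0.002, -1.569]
wrist_force: [-4.1, 0.7, -2.2]
width: 0.0661
```

The tray is taking the weight. I release and rise, then back off toward free space.

```bash
python3 -m inch '0 0 0 0 0.14; 0 0 0 0 0.14; 0 0 0 0 0.14; 0 0 0 0 0.14; 0 0 0 0 0.14; 0 0 -1 0 0.14; 0 0 -3 0 0.14; 0 0 -6 0 0.14; 0 0 -9 0 0.14; 0 0 -12 0 0.14; 0 0 -13 0 0.14; 0 -6 -13 0 0.14; 0 -12 -13 0 0.14; 0 -16 -14 0 0.14; 0 -20 -16 0 0.14; 0 -24 -18 0 0.14; 0 -24 -18 0 0.14; 0 -24 -18 0 0.14; 0 -24 -18 0 0.14'
python3 - <<'E'
from h import *
p,d=robot.snapshot("side");cv2.imwrite("pics/side14.png",p)
p,d=robot.snapshot("top");cv2.imwrite("pics/top14.png",cv2.resize(p[125:275,220:420],None,fx=4,fy=4))
to(.634,-.132,.0675,-1.571)
E
```

```text
time: 34.47
tool_pos: [0.8343, -0.1253, 0.2218]
ee_rot: [-3.114, -0.002, -1.569]
wrist_force: [-0.5, 0.4, -0.2]
width: 0.0809
t 34.57 pos [ 0.8342 -0.1261  0.2279] rot [-3.107 -0.004 -1.57 ] w 0.0812 q6 1.35 F [-0.46  0.34  1.1 ]
SHIFT [ 0.5  20.57 15.33] spin 0.001 alt -3.14
```

View pics/top14.png

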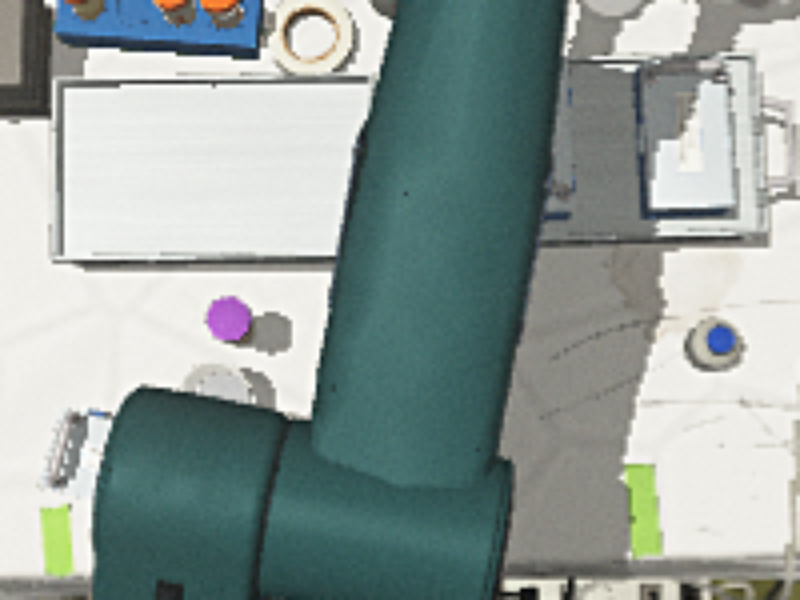

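View pics/side14.png

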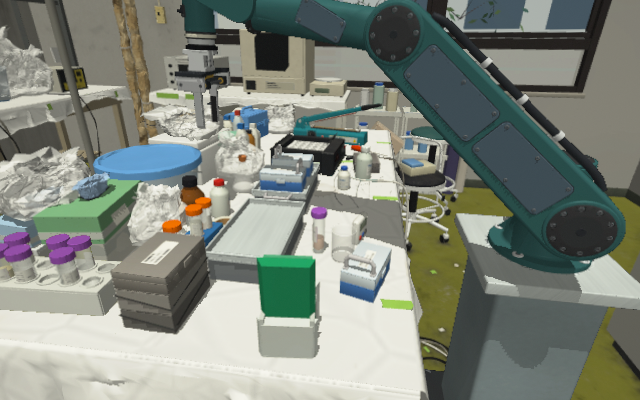

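I had the sign wrong: the tool went away from the robot to x=0.83 rather than back. It touched nothing. I bring it back over the boxes at a safe height and then to the side to get a clear view.

```bash
python3 -m inch '0 3 -0.3 0 0.14; 0 6 -0.6 0 0.14; 0 9 -1 0 0.14; 0 12 -2 0 0.14; 0 15 -3 0 0.14; 0 18 -4 0 0.14; 0 21 -5 0 0.14; 0 24 -6 0 0.14; 0 27 -7 0 0.14; 0 30 -8 0 0.14; 0 33 -8 0 0.14; 0 36 -8 0 0.14; 0 39 -8 0 0.14; 0 42 -8 0 0.14; 0 45 -8 0 0.14; 0 47 -8 0 0.14; 0 47 -8 0 0.14; 0 47 -8 0 0.14'
python3 -c "
from h import *
to(.17,-.45,.3,-1.571)"
```

```text
time: 36.07
tool_pos: [0.3611, -0.1266, 0.2943]
ee_rot: [-3.1, -0.008, -1.571]
wrist_force: [0.2, -0.4, -0.4]
width: 0.0808
t 36.07 pos [ 0.3611 -0.1266  0.2943] rot [-3.1   -0.008 -1.571] w 0.0808 q6 1.08 F [ 0.24 -0.44 -0.37]
SHIFT [32.36 19.07 -1.12] spin -0.000 alt 3.141
```

```bash
python3 -m inch '3 2 0 0 0.14; 6 4 0 0 0.14; 9 6 0 0 0.14; 12 8 0 0 0.14; 15 9 0 0 0.14; 18 11 0 0 0.14; 21 13 0 0 0.14; 24 15 0 0 0.14; 27 16 0 0 0.14; 30 17 0 0 0.14; 32 17 0 0 0.14; 32 17 0 0 0.14; 32 17 0 0 0.14; 32 17 0 0 0.14'
python3 - <<'E'
from h import *
p,d=robot.snapshot("side");cv2.imwrite("pics/side15.png",cv2.resize(p[100:240,230:430],None,fx=4,fy=4))
p,d=robot.snapshot("top");cv2.imwrite("pics/top15.png",cv2.resize(p[125:275,220:420],None,fx=4,fy=4))
W=cloud("top",d);z=W[...,2]
def rep(r,lo,hi):
    m=np.zeros((400,640),bool);m[r[1]:r[3],r[0]:r[2]]=1
    n,l,s,c=cv2.connectedComponentsWithStats((m&(z>lo)&(z<hi)).astype(np.uint8))
    for i in range(1,n):
        if s[i,4]>60:
            P=W[l==i];q=cv2.minAreaRect((P[:,:2]*1000).astype(np.float32))
            A=np.c_[P[:,:2],np.ones(len(P))];k=np.linalg.lstsq(A,P[:,2],rcond=None)[0]
            print(c[i].round(),s[i,4],np.round(q[0],1),np.round(q[1],1),round(q[2],1),"z",np.median(P[:,2]).round(4),"slope",k[:2].round(3))
rep((325,130,425,190),.095,.112)
rep((225,195,450,265),.044,.11)
to(.17,-.45,.3,-1.571)
E
```

```text
time: 37.23
tool_pos: [0.1917, -0.4462, 0.2901]
ee_rot: [-3.099, -0.008, -1.57]
wrist_force: [-0.0, 1.3, -0.5]
width: 0.0811
[352. 158.] 736 [ 634.1 -132.5] [ 66.2 119.6] 90.0 z 0.1041 slope [ 0.    -0.009]
[391. 160.] 751 [ 632.8 -256.7] [118.8  67.1] 0.2 z 0.104 slope [ 0.002 -0.011]
[438. 196.] 78 [ 511.6 -402.4] [76.  9.] 84.3 z 0.0671 slope [ 2.354 -0.401]
[277. 205.] 106 [498.1 102.5] [31.3 34.2] 88.6 z 0.103 slope [0.215 0.159]
[399. 211.] 117 [ 472.6 -279.8] [35.9 36. ] 87.0 z 0.0561 slope [ 0.095 -0.177]
[272. 223.] 72 [441.9 120. ] [51.6 51.4] 42.5 z 0.0665 slope [-0.008 -0.057]
[431. 228.] 190 [ 412.8 -381.1] [53.5 51.8] 42.5 z 0.0805 slope [ 0.057 -0.23 ]
[250. 241.] 786 [389.2 196. ] [120.1  66.3] 73.6 z 0.052 slope [0.031 0.084]
[300. 233.] 112 [409.5  35.9] [60.6 19.1] 72.4 z 0.0604 slope [ 0.09  -0.021]
t 37.33 pos [ 0.1918 -0.4458  0.2904] rot [-3.099 -0.009 -1.57 ] w 0.0807 q6 0.27 F [ 0.58 -0.19  0.73]
SHIFT [ 0.43  2.14 -1.05] spin 0.001 alt -3.14
```

View pics/top15.png

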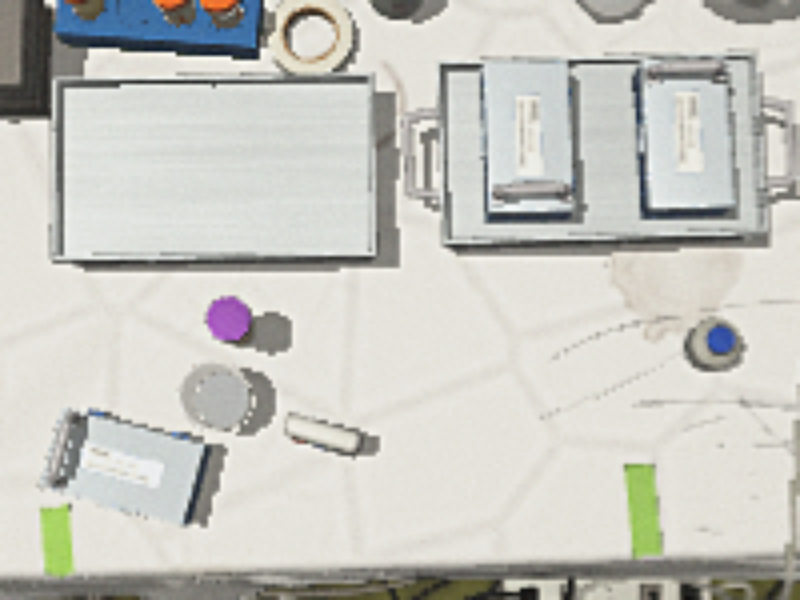

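View pics/side15.png

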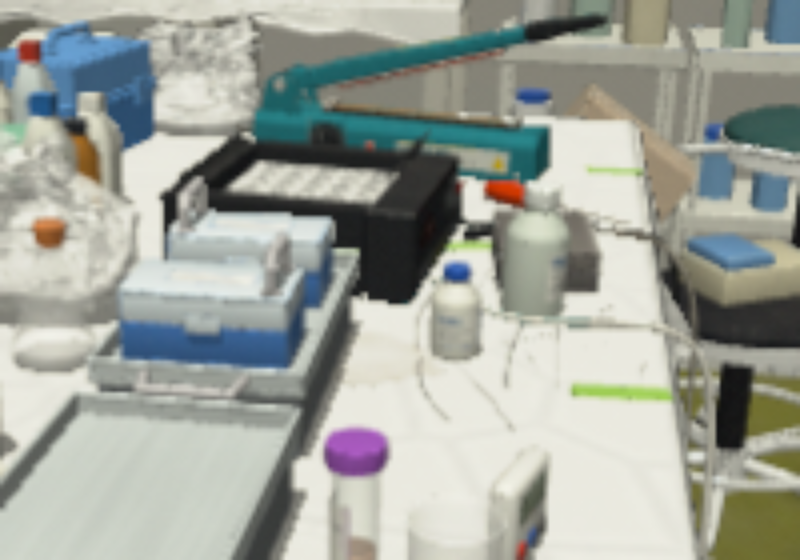

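The pictures show both full boxes flat, side by side in the handled tray at (530,140) and (688,140), and the left box in its place at (120,465). All the bystanders are where they were and the arm is clear. I hand in.

```bash
python3 -c "
from bench import robot
print(robot.close_job())"
```

```text
the job is handed in; nothing more can be done
None
```

The two full boxes, middle and right, are flat and side by side in the tray with handles. The empty left box is back where it stood. I handed the job in at about 37 s of the 72 s allowed; no verdict is reported.

- **Weighing:** I tilted each box by its handle from left to right. The handle carried about 0.7 N on the left box (empty), 4.9 N on the middle and 4.6 N on the right (both full). A full box should put 2.9 to 4.4 N on the handle, so both full readings are slightly high. Held clear of the bench, the right box weighed about 0.8 kg and the middle 0.8 to 0.95 kg.
- **Carrying:** I gripped each full box by its sides and lowered it slowly until the tray took the weight. Then I let go.
- **Last checks:** Both box lids are level at about 0.104 m, within 2 mm of the planned spots in x and y. The left box is within 1 mm of its start. The beaker, small bottle, timer and tube are within about 1 mm of where they were. For the wash bottle I had no starting position to compare, but the arm never came near it. The robot was clear of everything.
- **One slip:** After the last release I backed the arm off in the wrong direction, out to x = 0.83 m, and brought it back. The wrist readings and pictures showed no contact.

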